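# Refit the tapered head of an examination turntable

## Robot

A 7-joint arm with a two-finger parallel gripper is mounted at the origin on a cart in front of the work surface, level with it; the furniture and walls round the work are solid. World frame = base frame: x ahead of the robot, y to its left, z up, the work surface at z = 0. Lengths are in m, angles in rad, forces in N, time in s.
With the tool pointing down it reaches from about 0.4 to 0.85 m from the base axis. Payload 4.5 kg.
Tool frame: the origin (TCP) lies on the front face of the gripper's body, between the roots of the fingers; the fingertips stand 64 mm ahead of it and the grasp point (between the pads) lies 45 mm ahead of it (tips_ahead is the distance from the TCP to the fingertips, in m); z points along the fingers, x is the direction in which the jaws open and shut, and the axes are right-handed (so a half turn about z gives the same grasp; the last joint's range is limited). The gripper opens to 88 mm and grips with 3 to 60 N. Pads are 18 mm wide; open, the fingers measure 123 mm over their backs; the gripper's body (75 mm by 187 mm) begins 45 mm behind the grasp point.
Start: joints at [-1.31, 0.689, -0.195, 1.565, 0.157, 0.902, -0.215], TCP at [0.141, 0.609, 0.303] pointing down, gripper open.
Joint ranges: [-3.01, 3.01], [-0.46, 2.08], [-1.47, 1.51], [0.13, 2.56], [-1, 4.14], [0.04, 2.09], [-2.66, 2.66]. Speed limits (rad/s): [2.57, 2.57, 3.14, 3.14, 3.14, 3.14, 3.14].

## Interface

Orientations are given as [roll, pitch, yaw] about the fixed x, y, z axes, in that order (R = Rz(yaw) Ry(pitch) Rx(roll)).
In Python, from bench import * gives the robot as it stands.
- The arm moves only by the tool play_rows, never from a script. Its argument "motion" is one flat list of numbers, 7 for each row, row after row: the turn, a rotation vector about the tool's x, y, z in degrees, then the shift along the tool's x, y, z in mm, then the closure, from -1 (fully open) to 1 (shut), so that 0 is half open. A call has 1 to 20 rows; each row shifts and turns the commanded pose from where the row before left it, along the tool's axes as they then stand; what a row does not reach is not made up. A row lasts 1/12 s, in which the tool goes at most 41.7 mm and 7.16 degrees, less where a joint would pass 70% of its speed; a pose out of reach is approached as far as the arm can. A call with a gripper value outside its range is refused whole. The fingers move at their own pace and stop on an object; "force" is the grip in N (left out, the last holds). Time passes only in rows, so rows that do not move let the fingers close. It gives the time, the measured TCP pose, the force and the opening at its end, in the units of the state.
- get_obs(): the state, without advancing time (a new reading comes with each control period).
- camera(name): name is "scene" or "top"; returns a dict with "pixels" (480x640x3 uint8, red, green, blue), "intrinsics" (3x3 intrinsics, pixels), "D" ([k1, k2, p1, p2, k3] as OpenCV has them; the pictures are not rectified), "origin" and "rotation" of the camera in the world. Camera axes: x right, y down, z forward; pixel columns grow to the right and rows downward; lengths in m; the calibration is good to about 2 mm. A picture is of the moment at which its call begins. There is no depth.
- finish_job(): hands the job in, once; it reports no verdict.
The state is a dict: "time": time; "qpos": joint angles; "qvel": joint speeds; "joint_efforts": joint torques, N m; "tool_pos": TCP position; "ee_rot": TCP orientation; "contact_force": force on the tool from outside, world axes, zero at the start; "ft_torque": the same for the moment, N m; "gripper_width": finger opening in m.
Only numpy, scipy, OpenCV 4.12 (cv2) and the standard library are available. Lean on these libraries where they do the work, as an engineer would, in place of code of your own. Each camera call takes 0.05 s, during which the arm holds its last target.

## Task

The small turntable used for examining wax seals has been cleaned, and its cork-topped head is still standing in the wooden parking cup: put it back by setting its tapered spindle in the bearing cup of the grey base and turning it under light pressure until you feel the tang drop into the drive slot and the taper goes fully home. Then check that it rocks free: with the head staying home, swing its index line about 30 degrees clockwise (seen from above) past the base's front mark, then about 30 degrees anticlockwise past it. Finally leave the head home and level with its index line back at the front mark; never press or wrench it hard, and leave the other things on the table where they are.

Things in the scene. Friction and masses are not known exactly. Their poses are not given: they have to be found in the camera images.
- stage_head: turntable head, loose, 0.25 to 0.45 kg: knurled aluminium disc 60 mm across, 20 mm thick, cork pad on top (grip across the knurled rim); steel cone and tang below it. Origin: centre of the disc's underside, on the axis; z up the axis; the black index line is at its -x side. At the start upright, cone hanging in the parking cup, disc's underside on that cup's rim.
- tang_tip (a point): middle of the tip of the head's spindle, on the axis 32 mm below the disc's underside. The cone is 39 mm across at the disc and 22 mm at its small end 23 mm below; under that a flat tang, 9 mm high, 5 mm wide, its edges just broken at the tip, its 18 mm length along the head's x. Axes as the head.
- index_mark (a point): the black index line: point on top of the head near its rim, 26 mm from the axis, on the head's -x side
- stage_base: heavy fixed grey turntable base: round foot 128 mm across, column 64 mm across up to 54 mm above the table, then the aluminium bearing cup, 47 mm across. Origin: centre of the underside; z up; the front mark (a white line on foot and column) is at its -x side. A push of 3 to 6 N on the head is enough to find the slot and seat the taper; stay well under 15 N.
- cup_mouth (a point): centre of the bearing cup's mouth, 75 mm above the table, axes as the base. The bore, 37.5 mm across at the mouth, matches the cone; its floor, 23 mm down, has a drive slot 7.2 mm wide across it for the tang. The cup turns 1.7 rad either way with a drag of 0.12 N m and stays where left: the slot was left between 0.15 rad clockwise and 1.45 rad anticlockwise of the base's x axis; feel for it.
- seat (a point): point on the base's axis 77 mm above the table, axes as the base: the head's origin lies here when the taper is home, the disc 2 mm above the cup's rim. With the tang on the floor beside the slot the head stands about 7 mm proud and turns without the cup; with the tang in the slot (play about 0.12 rad either way) it goes home and the cup turns with it.
- parking_cup: turned wooden parking cup, loose, 84 mm across at the foot, 52 mm at the rim, 46 mm high, bore 43 mm; holds the head at the start. Origin: centre of the underside
- loupe: black eyepiece loupe, 40 mm across, 28 mm high, a bystander; origin at its underside
- linen_thread: bobbin of linen thread, 33 mm across, 42 mm high, a bystander; origin at its underside
- paste_jar: white paste jar with black cap, 64 mm across, 68 mm high, a bystander; origin at its underside
- hog_brush: flat brush with a dark blue handle, 178 mm long, lying, a bystander; origin at its middle
Mind the look-alikes: they are no part of the job. Leave any green look-alike of the stage_base alone.

How it is judged:
By the outcome, as a careful person would: the job done as asked, in the order asked, and still so for the second after the job is handed in, with the robot touching nothing.
It also fails if it takes over 72 s, if anything falls off the work surface, if the arm or the gripper's body presses on something with over 40 N, if the wrist force passes 120 N, or if a joint passes its speed limit or range.

## Working session

There is one attempt and no reset: what is moved stays moved. The work goes in short steps, Python scripts to look and compute and a tool call to move; the robot and the scene stay as the last step left them, time stands still between calls to the robot, and variables do not carry over. Pictures are saved under pics/ and viewed, and the job is handed in when it is done.

Besides the shell and the picture viewer there is one more tool, called after "Request:" as name(argument=value, ...) on one line, values as JSON. play_rows: Moves the arm, as the interface text tells. Its arguments: {"type":"object","properties":{"motion":{"type":"array","items":{"type":"number"}},"force":{"type":"number"}},"required":["motion"]}

```bash
ls; mkdir -p pics; python3 - <<'E'
from bench import *
import cv2,numpy as np
print(get_obs())
for n in("scene","top"):
    c=camera(n);cv2.imwrite(f"pics/{n}0.png",c["pixels"][:,:,::-1]);print(n,c["intrinsics"],c["D"],c["origin"],c["rotation"])
E
```

```text
pics
{'time': 0.0, 'qpos': array([-1.31019627,  0.68998558, -0.19447854,  1.5663737 ,  0.15729012,
        0.90251245, -0.21510166]), 'qvel': array([-0.00032139,  0.00074691,  0.00051039,  0.00024037, -0.00143257,
        0.0005559 , -0.00093959]), 'joint_efforts': array([ 4.04141088e-05, -5.27570271e+01, -1.26695316e+00, -1.53422552e+01,
       -5.26579865e-02,  6.60515449e-03,  1.78096711e-04]), 'tool_pos': array([0.14047517, 0.60846001, 0.30190013]), 'ee_rot': array([3.14143748e+00, 1.88412293e-03, 1.34404903e+00]), 'contact_force': array([ 0.09422477,  0.95684247, -0.42329184]), 'ft_torque': array([-0.00876131,  0.03109637,  0.04889426]), 'gripper_width': 0.08796960750627529}
scene [[590.7682648    0.         319.86150456]
 [  0.         590.7682648  241.00291107]
 [  0.           0.           1.        ]] [-0.04394134  0.          0.          0.          0.        ] [-0.08861981 -0.68442226  0.86508279] [-2.25721168 -0.01035663 -0.72374983]
top [[444.77900227   0.         316.61343529]
 [  0.         444.77900227 244.66072666]
 [  0.           0.           1.        ]] [-0.08278547  0.          0.          0.          0.        ] [0.39908721 0.03139174 1.06874794] [-3.00602492  0.01217139 -1.59052726]
```

View pics/scene0.png

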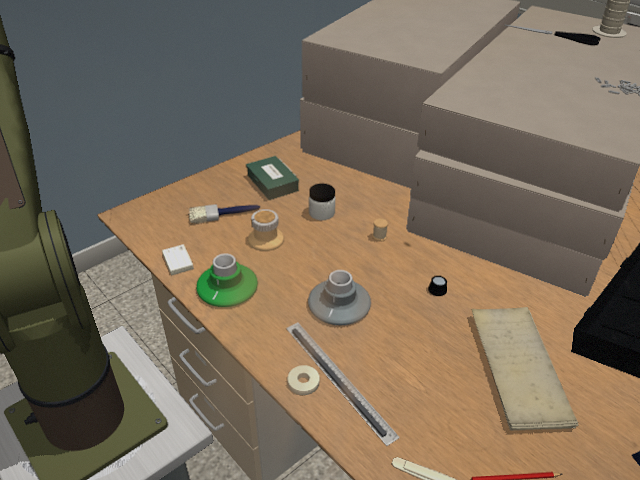

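View pics/top0.png

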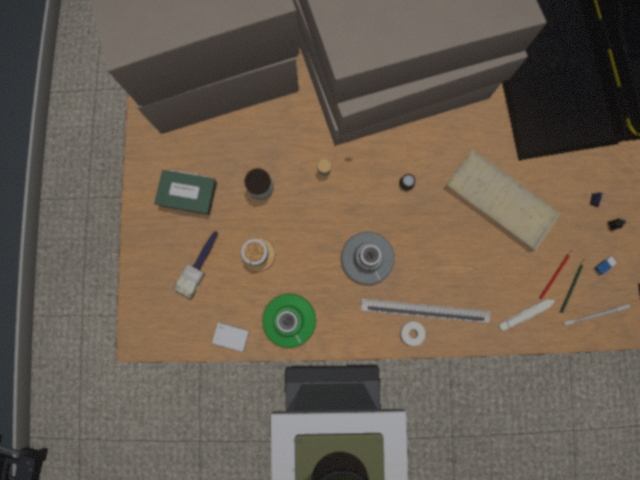

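```bash
cat > h.py <<'E'
from bench import *
import cv2,numpy as np
from scipy.spatial.transform import Rotation as Ro
def cam(n):
    c=camera(n);c["R"]=Ro.from_euler('xyz',c["rotation"]).as_matrix();return c
def proj(c,P):
    R=c["R"];P=np.atleast_2d(P).astype(float)
    rv=cv2.Rodrigues(R.T)[0];t=-R.T@np.array(c["origin"])
    return cv2.projectPoints(P,rv,t,np.array(c["intrinsics"]),np.array(c["D"]))[0][:,0]
def ray(c,uv):
    p=cv2.undistortPoints(np.array(uv,float).reshape(-1,1,2),np.array(c["intrinsics"]),np.array(c["D"]))[:,0]
    return (c["R"]@np.c_[p,np.ones(len(p))].T).T
def onz(c,uv,z):
    d=ray(c,uv);o=np.array(c["origin"]);return o+d*((z-o[2])/d[:,2])[:,None]
def crop(c,x0,y0,x1,y1,s,name):
    cv2.imwrite("pics/"+name,cv2.resize(c["pixels"][y0:y1,x0:x1,::-1],None,fx=s,fy=s,interpolation=cv2.INTER_CUBIC))
E
python3 - <<'E'
from h import *
t=cam("top");s=cam("scene")
print(onz(t,[[368,257],[256,252],[290,320]],0))
print(onz(s,[[340,302],[265,240],[227,285]],0))
crop(t,230,220,410,350,4.4,"t1.png")
crop(s,190,190,380,330,4.2,"s1.png")
E
```

```text
[[ 0.51237651 -0.08199349  0.        ]
 [ 0.53027687  0.18900526  0.        ]
 [ 0.36564461  0.10837973  0.        ]]
[[ 0.51774552 -0.07427377  0.        ]
 [ 0.52358984  0.18642876  0.        ]
 [ 0.3711779   0.11905031  0.        ]]
```

View pics/t1.png

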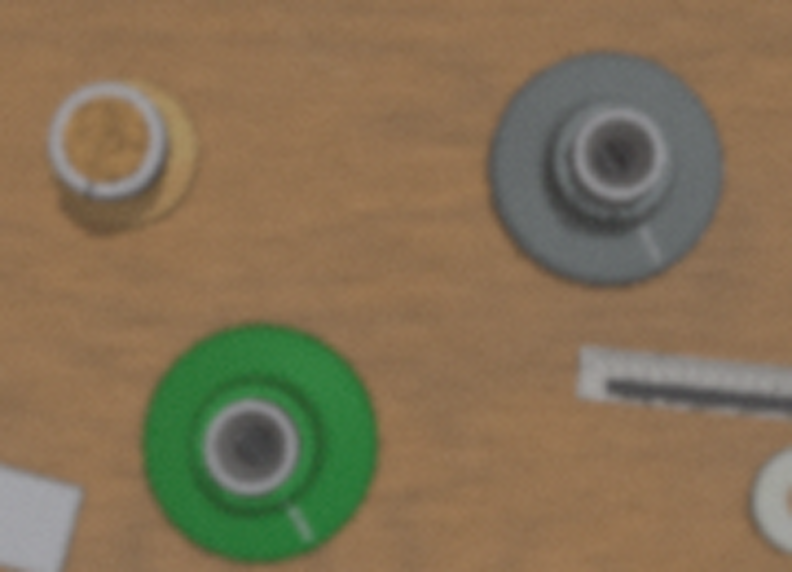

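View pics/s1.png

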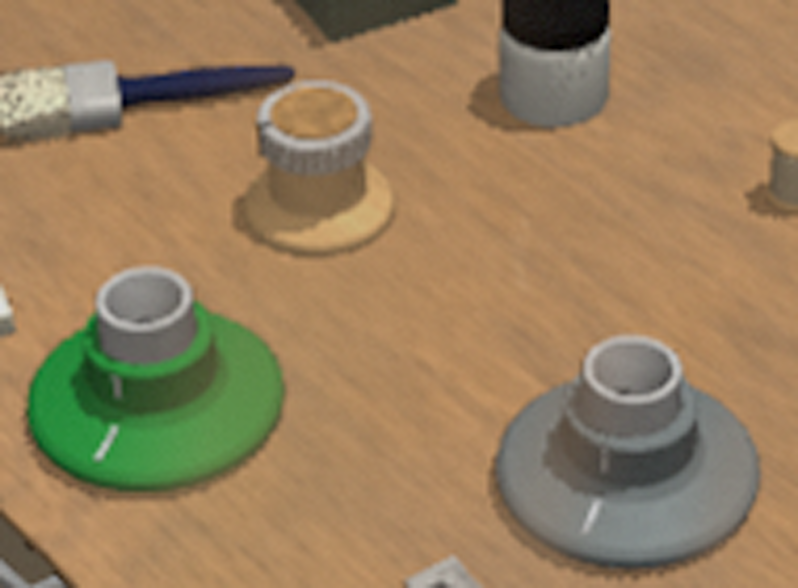

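```bash
cat >> h.py <<'E'
def fitgroup(c,mask_bool,roi):
    m=np.zeros(mask_bool.shape,np.uint8);x0,y0,x1,y1=roi;m[y0:y1,x0:x1]=mask_bool[y0:y1,x0:x1]
    cs,_=cv2.findContours(m,cv2.RETR_CCOMP,cv2.CHAIN_APPROX_NONE)
    return sorted(cs,key=lambda k:-len(k))
def circ(P):
    A=np.c_[2*P[:,:2],np.ones(len(P))];b=(P[:,:2]**2).sum(1)
    x=np.linalg.lstsq(A,b,rcond=None)[0];r=np.sqrt(x[2]+x[0]**2+x[1]**2)
    res=np.hypot(*(P[:,:2]-x[:2]).T)-r
    return x[0],x[1],r,res.std()
E
python3 - <<'E'
from h import *
t=cam("top");s=cam("scene")
for n,c,rois in(("top",t,dict(head=(238,236,272,272),base=(335,228,400,288))),("scene",s,dict(head=(250,205,282,234),base=(300,262,376,326)))):
    hsv=cv2.cvtColor(c["pixels"],cv2.COLOR_RGB2HSV);S=hsv[:,:,1];V=hsv[:,:,2]
    for k,r in rois.items():
        m=(S<75)
        cs=fitgroup(c,m,r)
        for q in cs[:4]:
            if len(q)<15: continue
            uv=q[:,0].astype(float)
            for z in ((.066,) if k=="head" else (0.,.004,.01,.075)):
                P=onz(c,uv,z);print(n,k,len(q),z,np.round(circ(P),4))
        y0=r
        cv2.imwrite(f"pics/m_{n}_{k}.png",cv2.resize((m[r[1]:r[3],r[0]:r[2]]*255).astype(np.uint8),None,fx=6,fy=6,interpolation=0))
E
cd pics; python3 -c "
import cv2,numpy as np
a=[cv2.resize(cv2.imread(f'm_{n}_{k}.png'),(390,290)) for n in('top','scene') for k in('head','base')]
cv2.imwrite('mm.png',np.vstack([np.hstack(a[:2]),np.hstack(a[2:])]))"
```

```text
top head 78 0.066 [0.5231 0.1838 0.0308 0.0007]
top head 57 0.066 [0.5241 0.1846 0.023  0.0006]
top base 150 0.0 [ 0.5106 -0.0806  0.064   0.0007]
top base 150 0.004 [ 0.5102 -0.0802  0.0637  0.0007]
top base 150 0.01 [ 0.5096 -0.0796  0.0634  0.0007]
top base 150 0.075 [ 0.5028 -0.0728  0.0595  0.0006]
scene head 73 0.066 [0.5199 0.1783 0.0362 0.004 ]
scene head 50 0.066 [0.5267 0.1878 0.0245 0.0008]
scene head 29 0.066 [0.5298 0.2315 0.0095 0.0026]
scene base 163 0.0 [ 0.5251 -0.064   0.0696  0.0078]
scene base 163 0.004 [ 0.5223 -0.0668  0.0692  0.0077]
scene base 163 0.01 [ 0.518  -0.0711  0.0688  0.0077]
scene base 163 0.075 [ 0.4719 -0.1178  0.0635  0.0071]
```

View pics/mm.png

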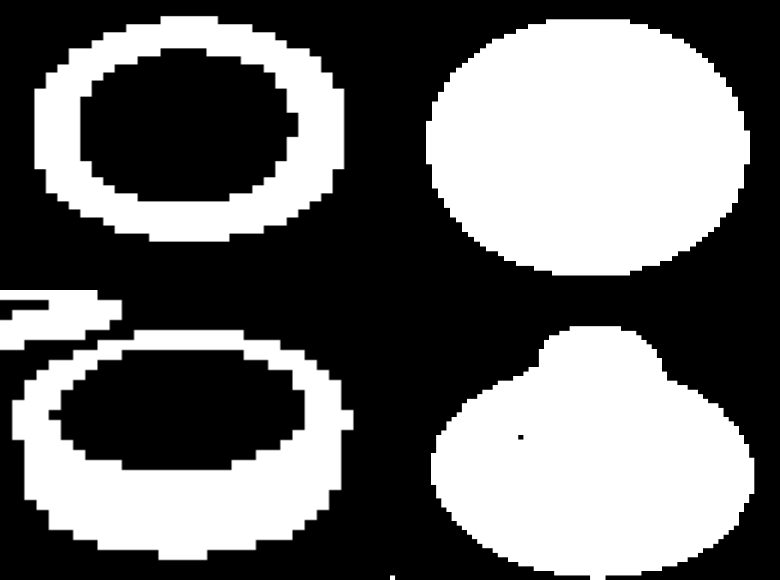

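```bash
python3 - <<'E'
from h import *
t=cam("top");s=cam("scene")
# rim/bore of the cup
hs=cv2.cvtColor(t["pixels"],cv2.COLOR_RGB2HSV);V=hs[:,:,2]
np.set_printoptions(linewidth=200)
print(V[240:285,350:392][::1,::1][0:30])
vs=cv2.cvtColor(s["pixels"],cv2.COLOR_RGB2HSV)[:,:,2]
print("mark top");print(V[268:284,370:386])
print("mark scene");print(vs[294:322,322:342])
print("index top");print(V[256:270,242:258])
E
```

```text
[[100 103 108 ... 142 144 144]
 [105 105 105 ... 134 144 148]
 [106 107 108 ... 126 141 148]
 ...
 [106 108 109 ... 109 103 101]
 [106 107 109 ... 107 103 102]
 [106 107 107 ... 104 100 101]]
mark top
[[ 85  90  95  96  94  94  89  84  86  95 102 105 108 105 106 107]
 [ 79  82  83  80  80  81  84  87  97 101 105 109 107 109 108 108]
 [ 65  67  72  68  74  84  95 100 103 105 105 105 107 108 107 106]
 [ 64  68  69  75  83 101 111 110 110 108 107 105 105 107 106 106]
 [ 72  76  80  88  98 112 122 119 112 106 105 106 105 109 107 106]
 [ 84  87  94 100 106 115 126 123 113 109 106 107 105 105 106 109]
 [ 98 100 103 104 108 111 120 126 117 111 107 107 105 109 107 104]
 [107 106 104 107 109 112 119 123 122 113 107 109 106 107 107 101]
 [109 110 109 106 107 108 115 122 127 118 110 107 108 103 100  96]
 [108 105 106 106 106 110 112 120 124 123 113 107 104 101  97  96]
 [107 109 107 107 105 107 106 114 123 121 113 103  98  94  99 111]
 [107 106 106 107 105 109 107 107 114 114 107  97  96 105 113 124]
 [106 107 108 105 105 104 105 104 101 101  96  95 108 121 128 134]
 [108 108 104 105 103 102  9
[... 2758 characters left out ...]
 139 141 142 139 135 138 142]
 [123 119 127 142 152 154 153 146 140 141 141 139 135 130 131 139]
 [123 119 116 127 139 149 150 142 134 134 144 144 139 136 136 145]
 [127 118 114 115 122 134 137 133 125 136 149 151 151 147 149 149]
 [136 123 111 109 112 118 121 113 114 132 144 145 148 148 144 137]
 [142 126 111 108 110 112 109 101 102 115 124 124 125 125 120 113]
 [143 126 113 106 110 109 109 105  99 107 110 109 108 104 100 101]
 [145 129 107 105 105 111 109 109 107 110 109 109 107 106 105 108]
 [144 131 116 108 106 108 109 111 112 113 111 114 112 112 113 113]
 [147 139 126 117 110 107 109 108 112 113 114 116 115 114 115 114]
 [149 147 139 128 116 109 106 109 108 111 111 113 113 113 116 117]]
```

```bash
python3 - <<'E'
from h import *
t=cam("top");s=cam("scene")
crop(t,345,235,395,285,12,"t2.png");crop(s,320,262,366,302,12,"s2.png")
crop(s,248,205,286,236,16,"s3.png")
E
```

```text
(no output)
```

View pics/t2.png

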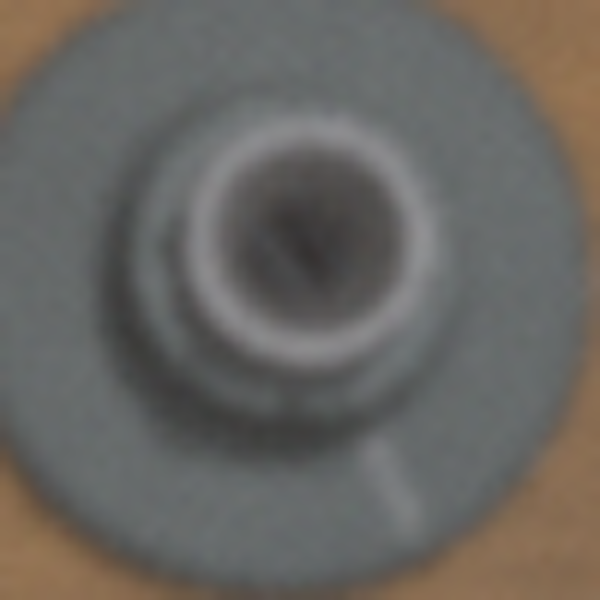

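View pics/s3.png

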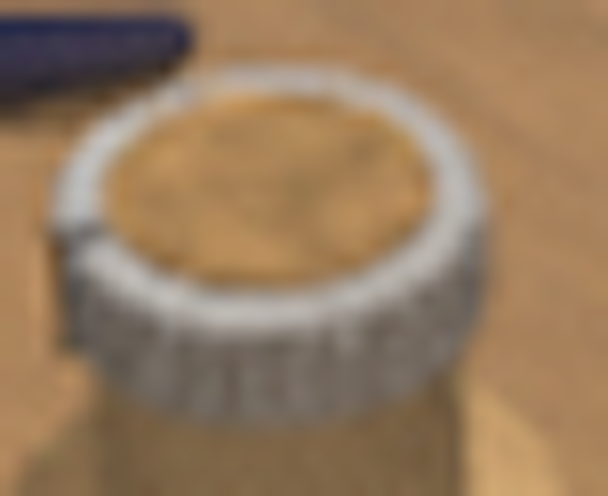

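View pics/s2.png

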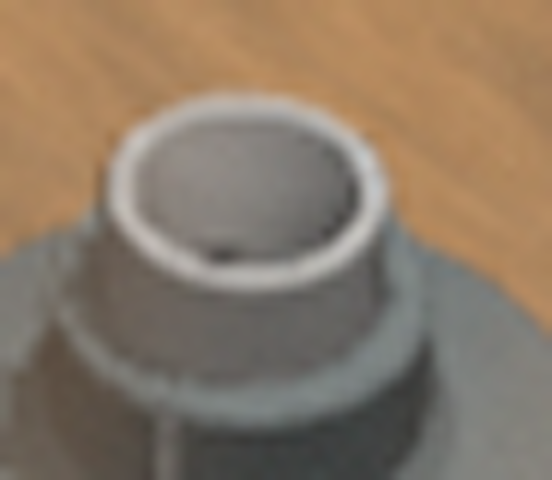

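```bash
python3 - <<'E'
from h import *
t=cam("top");s=cam("scene")
print("rim", onz(t,[[370.4,254.8]],.075),onz(s,[[340.2,277.6]],.075))
# foot in scene lower arc
hsv=cv2.cvtColor(s["pixels"],cv2.COLOR_RGB2HSV)
q=fitgroup(s,hsv[:,:,1]<75,(300,262,376,326))[0][:,0].astype(float)
print("foot scene",[np.round(circ(onz(s,q[q[:,1]>v],0)),4) for v in(295,302)])
# marks
for z in(.0,.008,.015): print("mark top",z,onz(t,[[375.8,272],[378.4,278]],z)[:,:2].ravel(),"scene",onz(s,[[331.5,309.5],[329,315]],z)[:,:2].ravel())
print("idx",onz(t,[[249.4,262.3]],.066),onz(s,[[252.5,219]],.066))
d=lambda a,b:np.degrees(np.arctan2(*(np.array(b)-a)[1::-1]))
ct=[.5241,.1846];cs=[.5267,.1878]
print(d(ct,onz(t,[[249.4,262.3]],.066)[0,:2]),d(cs,onz(s,[[252.5,219]],.066)[0,:2]))
# slot
print("slot",onz(t,[[366.6,250.8],[370.4,256.2]],.052))
E
```

```text
rim [[ 0.50927948 -0.07960791  0.075     ]] [[ 0.51128932 -0.07824381  0.075     ]]
foot scene [array([ 0.5176, -0.0716,  0.0636,  0.0007]), array([ 0.5173, -0.072 ,  0.0632,  0.0007])]
mark top 0.0 [ 0.47570206 -0.09952024  0.46113986 -0.10524952] scene [ 0.49018746 -0.07859591  0.47611163 -0.08659997]
mark top 0.008 [ 0.47512856 -0.09854031  0.46067537 -0.10422671] scene [ 0.48483485 -0.0841984   0.47088918 -0.09212843]
mark top 0.015 [ 0.47462676 -0.09768287  0.46026894 -0.10333174] scene [ 0.4801513  -0.08910057  0.46631953 -0.09696583]
idx [[0.49891658 0.19438413 0.066     ]] [[0.50080873 0.19723653 0.066     ]]
158.76811821539204 159.9748424850281
slot [[ 0.52127967 -0.07375314  0.052     ]
 [ 0.50859341 -0.08206175  0.052     ]]
```

```bash
python3 - <<'E'
from h import *
t=cam("top");s=cam("scene")
# scene-corrected centre vs nominal
for c in([.5113,-.0782],[.510,-.0792]):
  for z in(.035,.045):
    for a in range(194,216,3):
        r=np.radians(a);print(z,a,proj(s,[c[0]+.0321*np.cos(r),c[1]+.0321*np.sin(r),z])[0].round(1),end=' ')
    print()
def tri(u,v):
    o1,o2=np.array(t["origin"]),np.array(s["origin"]);d1,d2=ray(t,[u])[0],ray(s,[v])[0]
    A=np.c_[d1,-d2];x=np.linalg.lstsq(A,o2-o1,rcond=None)[0];p,q=o1+x[0]*d1,o2+x[1]*d2
    return (p+q)/2,np.linalg.norm(p-q)
for a,b in(([375.8,271.5],[332,308.7]),([378.9,279],[328.6,316.3]),([377.1,275],[330.2,312.5]),([370.4,254.8],[340.2,277.6])):print(tri(a,b))
# mark centroid line fit top
for c,(x0,y0,x1,y1),th in((t,(373,272,382,279),109),(s,(326,308,334,317),140)):
    V=c["pixels"].max(2)[y0:y1,x0:x1].astype(float);W=np.clip(V-th,0,None)
    for j in range(len(W)): print(y0+j,(W[j]*np.arange(x0,x1)).sum()/W[j].sum(),end='; ')
    print()
E
```

```text
0.035 194 [330.7 301.5] 0.035 197 [331.4 301.9] 0.035 200 [332.1 302.2] 0.035 203 [332.9 302.5] 0.035 206 [333.7 302.7] 0.035 209 [334.5 302.9] 0.035 212 [335.3 303.1] 0.035 215 [336.1 303.3] 
0.045 194 [330.8 297.9] 0.045 197 [331.5 298.3] 0.045 200 [332.3 298.6] 0.045 203 [333.  298.9] 0.045 206 [333.8 299.1] 0.045 209 [334.6 299.3] 0.045 212 [335.4 299.5] 0.045 215 [336.3 299.7] 
0.035 194 [330.5 302.1] 0.035 197 [331.2 302.5] 0.035 200 [332.  302.8] 0.035 203 [332.8 303.1] 0.035 206 [333.5 303.3] 0.035 209 [334.3 303.5] 0.035 212 [335.2 303.7] 0.035 215 [336.  303.9] 
0.045 194 [330.6 298.5] 0.045 197 [331.4 298.8] 0.045 200 [332.1 299.2] 0.045 203 [332.9 299.4] 0.045 206 [333.7 299.7] 0.045 209 [334.5 299.9] 0.045 212 [335.3 300.1] 0.045 215 [336.1 300.3] 
(array([ 0.47484963, -0.09622728,  0.02644193]), np.float64(0.00032323017372775504))
(array([ 0.45797872, -0.10385315,  0.02244152]), np.float64(0.0012770437974055657))
(array([ 0.46692623, -0.09946131,  0.02362471]), np.float64(0.00010676508832624858))
(array([ 0.50937745, -0.07962107,  0.07703882]), np.float64(0.000797935491282845))
272 376.24242424242425; 273 376.4347826086956; 274 376.63157894736844; 275 377.13953488372096; 276 377.80434782608694; 277 378.2888888888889; 278 378.46153846153845; 
308 nan; 309 331.66; 310 331.39506172839504; 311 330.9811320754717; 312 330.6116504854369; 313 330.25; 314 329.6857142857143; 315 329.35185185185185; 316 328.92105263157896; <stdin>:17: RuntimeWarning: invalid value encountered in scalar divide
```

Request:
play_rows(motion=[0,0,4,0,0,0,-1,0,0,7,0,0,0,-1,0,0,7,0,0,0,-1,0,0,7,0,0,0,-1,0,0,7,0,0,0,-1,0,0,7,0,0,0,-1,0,0,7,0,0,0,-1,0,0,7,0,0,0,-1,0,0,7,0,0,0,-1,0,0,7,0,0,0,-1,0,0,7,0,0,0,-1,0,0,7,0,0,0,-1,0,0,7,0,0,0,-1,0,0,7,0,0,0,-1,0,0,7,0,0,0,-1,0,0,7,0,0,0,-1,0,0,7,0,0,0,-1,0,0,7,0,0,0,-1,0,0,4,0,0,0,-1,0,0,0,0,0,0,-1])

```text
time: 2.37
tool_pos: [0.1401, 0.6091, 0.3026]
ee_rot: [3.142, -0.0, -0.874]
contact_force: [-0.4, 0.4, -0.5]
gripper_width: 0.0879
```

```bash
cat >> h.py <<'E'
np.set_printoptions(precision=4,suppress=True)
def st():
    o=get_obs();print("t %.2f"%o["time"],"pos",o["tool_pos"],"rpy",np.degrees(o["ee_rot"]).round(2),"F",o["contact_force"].round(2),"T",o["ft_torque"].round(3),"w %.4f"%o["gripper_width"],"q",o["qpos"].round(2));return o
def to(x,y,z):
    o=st();R=Ro.from_euler('xyz',o["ee_rot"]).as_matrix();d=np.array([x,y,z])-o["tool_pos"]
    print("tool shift mm",(R.T@d*1000).round(1));
E
python3 -c "
from h import *
to(.5254,.1862,.30)"
```

```text
t 2.37 pos [0.1401 0.6091 0.3026] rpy [180.    -0.02 -50.06] F [-0.37  0.42 -0.49] T [-0.031  0.111  0.014] w 0.0879 q [-1.66  0.73  0.46  1.59 -0.38  0.92 -1.95]
tool shift mm [571.6 -23.9   2.7]
```

Request:
play_rows(motion=[0,0,0,10,-1.2,0,-1,0,0,0,20,-1.2,0,-1,0,0,0,32,-1.2,0,-1,0,0,0,32,-1.2,0,-1,0,0,0,32,-1.2,0,-1,0,0,0,32,-1.2,0,-1,0,0,0,32,-1.2,0,-1,0,0,0,32,-1.2,0,-1,0,0,0,32,-1.2,0,-1,0,0,0,32,-1.2,0,-1,0,0,0,32,-1.2,0,-1,0,0,0,32,-1.2,0,-1,0,0,0,32,-1.2,0,-1,0,0,0,32,-1.2,0,-1,0,0,0,32,-1.2,0,-1,0,0,0,32,-1.2,0,-1,0,0,0,32,-1.2,0,-1,0,0,0,32,-1.2,0,-1,0,0,0,20,-1.2,0,-1,0,0,0,9.6,-1.2,0,-1])

```text
time: 4.03
tool_pos: [0.5284, 0.1822, 0.3032]
ee_rot: [-3.141, -0.002, -0.876]
contact_force: [-0.2, -0.1, -0.5]
gripper_width: 0.0881
```

```bash
python3 -c "
from h import *
to(.5254,.1862,.103)
s=cam('scene');t=cam('top')
cv2.imwrite('pics/s4.png',s['pixels'][:,:,::-1]);"
```

```text
t 4.03 pos [0.5284 0.1822 0.3032] rpy [-179.97   -0.14  -50.21] F [-0.18 -0.13 -0.49] T [-0.047  0.136 -0.016] w 0.0881 q [-0.63  0.62  0.36  1.79 -0.29  0.78 -1.  ]
tool shift mm [ -5.5  -0.1 200.2]
```

View pics/s4.png

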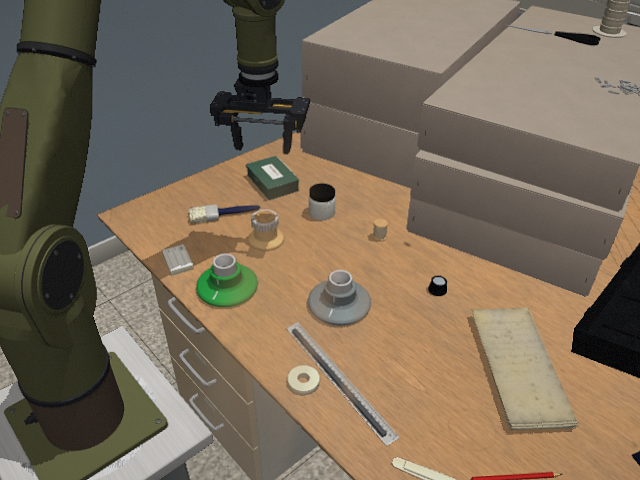

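Request:
play_rows(motion=[0,0,0,0,0,10,-1,0,0,0,0,0,20,-1,0,0,0,0,0,25,-1,0,0,0,0,0,25,-1,0,0,0,0,0,20,-1,0,0,0,0,0,10,-1,0,0,0,0,0,0,-1,0,0,0,0,0,0,-1])

```text
time: 4.8
tool_pos: [0.5257, 0.1876, 0.1926]
ee_rot: [3.141, 0.001, -0.871]
contact_force: [0.3, 0.6, -0.3]
gripper_width: 0.0881
```

```bash
python3 -c "
from h import *
to(.5254,.1862,.103)
s=cam('scene');t=cam('top')
crop(s,200,110,330,250,4.2,'s5.png');crop(t,190,180,320,310,4.5,'t5.png')"
```

```text
t 4.80 pos [0.5257 0.1876 0.1926] rpy [179.96   0.05 -49.88] F [ 0.26  0.65 -0.31] T [-0.113  0.077 -0.008] w 0.0881 q [-0.58  0.78  0.26  1.88 -0.37  0.53 -0.94]
tool shift mm [ 1.   1.1 89.6]
```

View pics/s5.png

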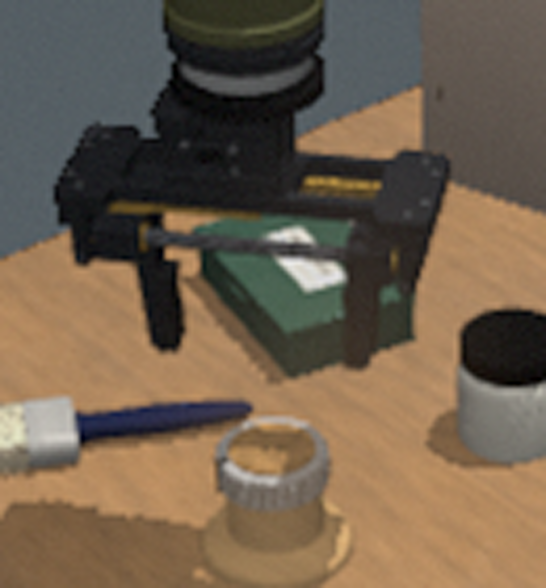

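View pics/t5.png

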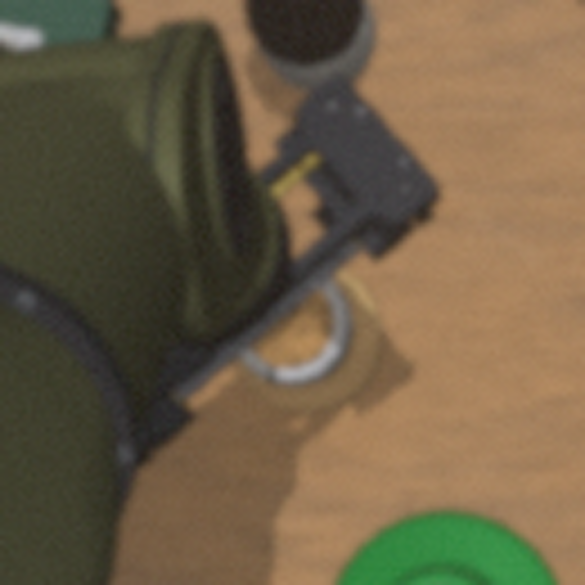

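Request:
play_rows(motion=[0,0,0,1,1,10,-1,0,0,0,0,0,18,-1,0,0,0,0,0,20,-1,0,0,0,0,0,18,-1,0,0,0,0,0,12,-1,0,0,0,0,0,7,-1,0,0,0,0,0,4,-1,0,0,0,0,0,0,-1,0,0,0,0,0,0,-1])

```text
time: 5.65
tool_pos: [0.5266, 0.1853, 0.1042]
ee_rot: [-3.141, -0.0, -0.873]
contact_force: [0.1, -0.4, -0.6]
gripper_width: 0.0877
```

```bash
python3 -c "
from h import *
to(.5254,.1862,.103)
s=cam('scene');t=cam('top')
crop(s,200,150,330,260,5,'s6.png')"
```

```text
t 5.65 pos [0.5266 0.1853 0.1042] rpy [-179.94   -0.02  -50.  ] F [ 0.09 -0.4  -0.62] T [-0.027  0.121 -0.049] w 0.0877 q [-0.52  0.92  0.17  1.91 -0.41  0.34 -0.9 ]
tool shift mm [-1.5  0.4  1.2]
```

View pics/s6.png

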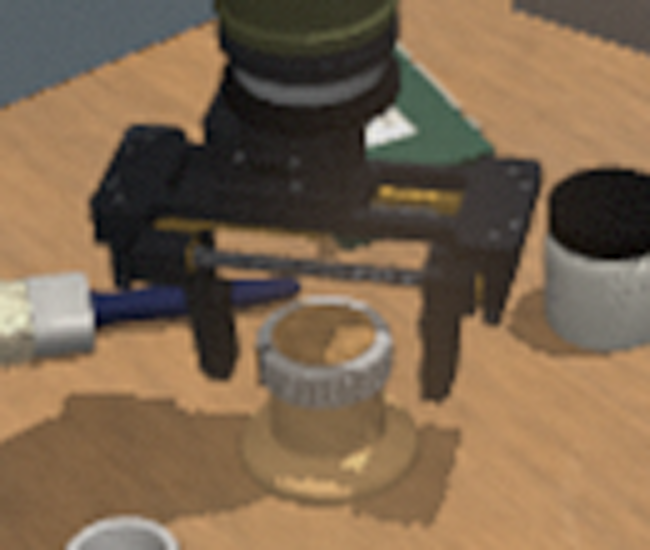

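```bash
python3 -c "
from h import *
s=cam('scene');o=get_obs();p=o['tool_pos'];y=o['ee_rot'][2]
x=np.array([np.cos(y),np.sin(y),0]);yy=np.array([np.sin(y),-np.cos(y),0])
for a in(-.053,.053):
  for b in(-.009,.009):
    q=p+x*a+yy*b;q[2]=p[2]-.064;print((proj(s,q)[0]-[200,150])*5)
q=p.copy();q[2]=.066;print((proj(s,q)[0]-[200,150])*5)
"
```

```text
[218.8434 355.8823]
[209.0595 379.6664]
[445.9864 378.7278]
[438.4641 402.9685]
[324.8567 334.3269]
```

Request:
play_rows(motion=[0,0,0,0,0,1,-0.2,0,0,0,0,0,0,0,0,0,0,0,0,0,0.4,0,0,0,0,0,0,0.4,0,0,0,0,0,0,0.4,0,0,0,0,0,0,0.4,0,0,0,0,0,0,0.4,0,0,0,0,0,0,0.4], force=20)

```text
time: 6.47
tool_pos: [0.5262, 0.1853, 0.1028]
ee_rot: [-3.142, 0.0, -0.872]
contact_force: [-0.8, 0.5, 1.5]
gripper_width: 0.0597
```

```bash
python3 -c "
from h import *
st()"
```

```text
t 6.47 pos [0.5262 0.1853 0.1028] rpy [-180.      0.02  -49.99] F [-0.78  0.47  1.55] T [ 0.089  0.287 -0.011] w 0.0597 q [-0.52  0.92  0.17  1.91 -0.41  0.34 -0.9 ]
```

Request:
play_rows(motion=[0,0,0,0,0,-3,0.4,0,0,0,0,0,-6,0.4,0,0,0,0,0,-10,0.4,0,0,0,0,0,-15,0.4,0,0,0,0,0,-20,0.4,0,0,0,0,0,-18,0.4,0,0,0,0,0,-12,0.4,0,0,0,0,0,-6,0.4,0,0,0,0,0,0,0.4,0,0,0,0,0,0,0.4,0,0,0,0,0,0,0.4])

```text
time: 7.38
tool_pos: [0.5257, 0.1851, 0.1921]
ee_rot: [3.14, 0.001, -0.872]
contact_force: [-0.2, 0.2, -3.5]
gripper_width: 0.0595
```

```bash
python3 -c "
from h import *
to(.510,-.0792,.193)
s=cam('scene')
crop(s,200,110,330,260,4,'s7.png')"
```

```text
t 7.38 pos [0.5257 0.1851 0.1921] rpy [179.93   0.04 -49.99] F [-0.18  0.19 -3.5 ] T [ 0.012  0.115 -0.03 ] w 0.0595 q [-0.57  0.78  0.26  1.88 -0.37  0.53 -0.94]
tool shift mm [192.4 182.   -0.8]
```

View pics/s7.png

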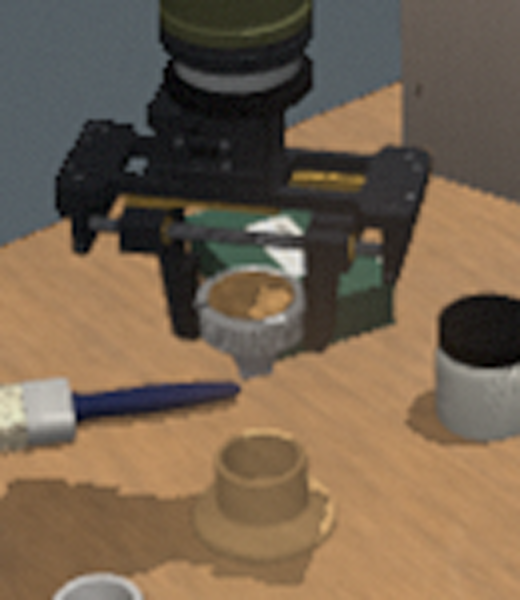

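Request:
play_rows(motion=[0,0,-3.5,0,0,0,0.4,0,0,-7,0,0,0,0.4,0,0,-7,0,0,0,0.4,0,0,-7,0,0,0,0.4,0,0,-7,0,0,0,0.4,0,0,-3.5,0,0,0,0.4,0,0,0,2,10,0,0.4,0,0,0,4,20,0,0.4,0,0,0,6,28,0,0.4,0,0,0,6,28,0,0.4,0,0,0,6,28,0,0.4,0,0,0,6,28,0,0.4,0,0,0,6,28,0,0.4,0,0,0,6,28,0,0.4,0,0,0,5,28,0,0.4,0,0,0,4,20,0,0.4,0,0,0,2,10,0,0.4,0,0,0,0,3,0,0.4,0,0,0,0,0,0,0.4,0,0,0,0,0,0,0.4])

```text
time: 9.1
tool_pos: [0.5105, -0.0771, 0.1925]
ee_rot: [-3.14, 0.001, -0.26]
contact_force: [-0.4, 0.7, -2.4]
gripper_width: 0.0592
```

```bash
python3 -c "
from h import *
to(.510,-.0792,.193)
s=cam('scene');t=cam('top')
crop(s,270,150,400,300,4,'s8.png');crop(t,310,190,430,310,5,'t8.png')"
```

```text
t 9.10 pos [ 0.5105 -0.0771  0.1925] rpy [-179.93    0.04  -14.92] F [-0.45  0.73 -2.37] T [-0.034  0.094 -0.058] w 0.0592 q [ 0.05  0.72  0.02  2.   -0.03  0.42 -0.17]
tool shift mm [ 0.1  2.2 -0.5]
```

View pics/s8.png

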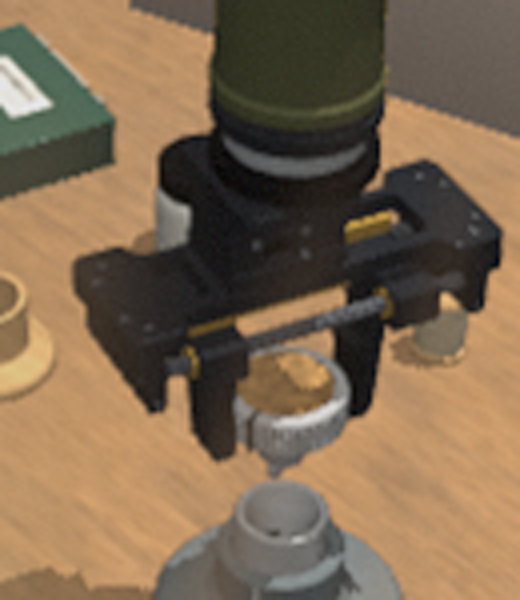

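View pics/t8.png

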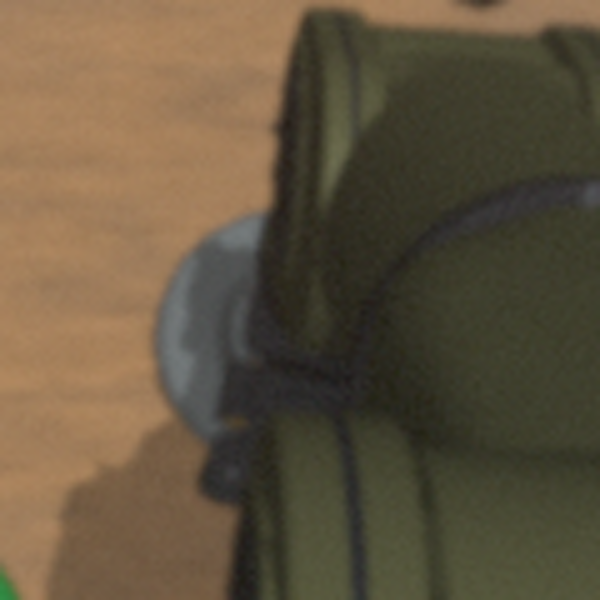

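```bash
python3 -c "
from h import *
s=cam('scene');print(onz(s,[[338.6,267.9]],.1037),st()['tool_pos'])
crop(s,320,225,362,290,10,'s9.png')"
```

```text
t 9.25 pos [ 0.5107 -0.0769  0.1926] rpy [-179.94    0.01  -14.84] F [-0.69  0.   -4.33] T [-0.053  0.044  0.001] w 0.0591 q [ 0.05  0.72  0.02  2.   -0.03  0.42 -0.17]
[[ 0.5059 -0.0782  0.1037]] [ 0.5107 -0.0769  0.1926]
```

View pics/s9.png

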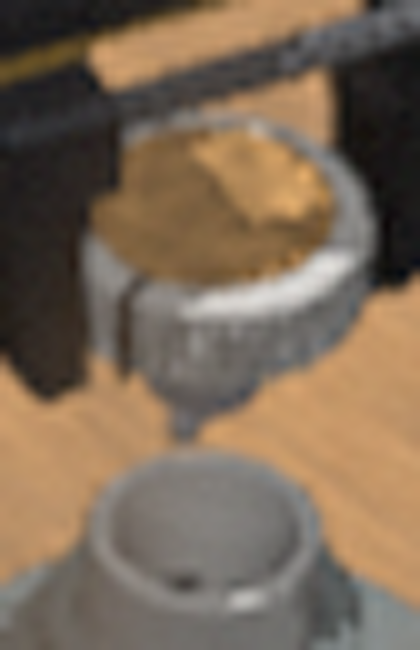

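```bash
python3 -c "
from h import *
s=cam('scene')
for z in(.1557,.1357,.1037): print(z,(proj(s,[[.5107,-.0769,z],[.5113,-.0782,z],[.51,-.0792,z]])-[320,225])*10)
print((proj(s,[[.5107,-.0769,.1557],[.5107+.026*np.cos(np.radians(-166+3)),-.0769+.026*np.sin(np.radians(-163)),.1557]])-[320,225])*10)
th=np.linspace(0,2*np.pi,200);q=proj(s,np.c_[.5107+.03*np.cos(th),-.0769+.03*np.sin(th),.1557+0*th]);print((q.min(0)-[320,225])*10,(q.max(0)-[320,225])*10)
"
```

```text
0.1557 [[208.6879 208.1486]
 [215.7528 210.1714]
 [214.3335 215.6587]]
0.1357 [[205.2199 289.0749]
 [212.2034 291.106 ]
 [210.796  296.6212]]
0.1037 [[199.8248 414.8069]
 [206.6817 416.8493]
 [205.293  422.403 ]]
[[208.6879 208.1486]
 [138.4358 284.3157]]
[ 48.912  107.9543] [368.5446 312.6184]
```

Request:
play_rows(motion=[0,0,0,0,1,5,0.4,0,0,0,0,0,8,0.4,0,0,0,0,0,8,0.4,0,0,0,0,0,8,0.4,0,0,0,0,0,6,0.4,0,0,0,0,0,5,0.4,0,0,0,0,0,4,0.4,0,0,0,0,0,0,0.4,0,0,0,0,0,0,0.4])

```text
time: 10.05
tool_pos: [0.5101, -0.0797, 0.1485]
ee_rot: [-3.142, 0.0, -0.262]
contact_force: [-0.9, 0.2, -3.2]
gripper_width: 0.0597
```

```bash
python3 -c "
from h import *
st();s=cam('scene');st();
crop(s,310,225,372,320,8,'s10.png')"
```

```text
t 10.05 pos [ 0.5101 -0.0797  0.1485] rpy [-180.      0.02  -15.  ] F [-0.86  0.25 -3.21] T [-0.074  0.096 -0.025] w 0.0597 q [ 0.06  0.8   0.01  2.02 -0.03  0.32 -0.17]
t 10.10 pos [ 0.5103 -0.0797  0.1488] rpy [-179.99   -0.01  -15.  ] F [ 0.21 -0.29 -2.93] T [-0.044  0.096 -0.042] w 0.0592 q [ 0.06  0.8   0.01  2.02 -0.03  0.32 -0.17]
```

View pics/s10.png

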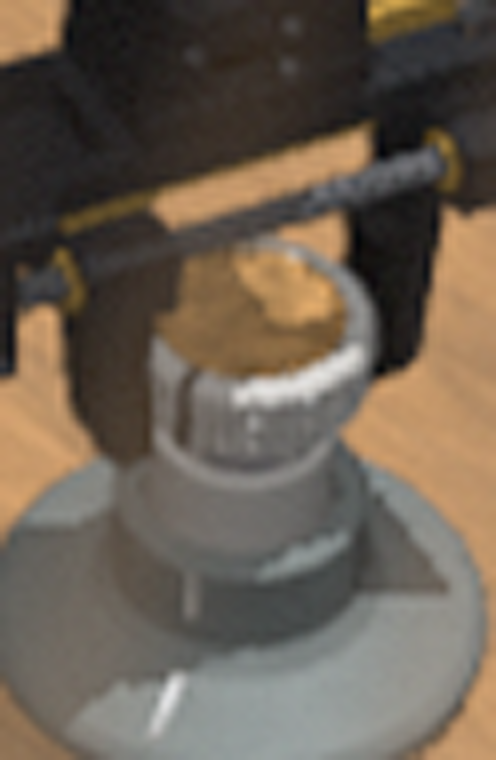

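Request:
play_rows(motion=[0,0,0,0,-0.8,2,0.4,0,0,0,0,0,2,0.4,0,0,0,0,0,1,0.4,0,0,0,0,0,0,0.4,0,0,0,0,0,0,0.4])

```text
time: 10.52
tool_pos: [0.5104, -0.0789, 0.1437]
ee_rot: [-3.142, 0.0, -0.262]
contact_force: [-0.5, 0.4, -2.3]
gripper_width: 0.0589
```

Request:
play_rows(motion=[0,0,0,0,0,1,0.4,0,0,0,0,0,1,0.4,0,0,0,0,0,0,0.4,0,0,0,0,0,0,0.4])

```text
time: 10.85
tool_pos: [0.5103, -0.0789, 0.1416]
ee_rot: [-3.142, 0.0, -0.262]
contact_force: [-0.3, -0.4, -3.4]
gripper_width: 0.0595
```

Request:
play_rows(motion=[0,0,0,0,0,1,0.4,0,0,0,0,0,0,0.4,0,0,0,0,0,0,0.4])

```text
time: 11.1
tool_pos: [0.5105, -0.0789, 0.1408]
ee_rot: [-3.141, -0.0, -0.262]
contact_force: [-0.7, -0.5, -0.5]
gripper_width: 0.0596
```

Request:
play_rows(motion=[0,0,0,0,0,0.5,0.4,0,0,0,0,0,0,0.4,0,0,0,0,0,0,0.4])

```text
time: 11.35
tool_pos: [0.5105, -0.0789, 0.1404]
ee_rot: [-3.141, -0.0, -0.262]
contact_force: [-0.6, 0.4, 2.2]
gripper_width: 0.0595
```

```bash
python3 -c "
from h import *
st()"
```

```text
t 11.35 pos [ 0.5105 -0.0789  0.1404] rpy [-179.99   -0.03  -14.99] F [-0.6   0.39  2.17] T [-0.065  0.187  0.05 ] w 0.0595 q [ 0.06  0.82  0.01  2.02 -0.03  0.3  -0.17]
```

Request:
play_rows(motion=[0,0,-1,0,0,0.2,0.4,0,0,-2,0,0,0,0.4,0,0,-2,0,0,0,0.4,0,0,-2,0,0,0,0.4,0,0,-2,0,0,0,0.4,0,0,-1,0,0,0,0.4,0,0,0,0,0,0,0.4])

```text
time: 11.93
tool_pos: [0.5103, -0.0787, 0.1397]
ee_rot: [-3.141, 0.0, -0.086]
contact_force: [0.3, 0.8, -2.6]
gripper_width: 0.0595
```

Request:
play_rows(motion=[0,0,-1,0,0,0,0.4,0,0,-2,0,0,0,0.4,0,0,-2,0,0,0,0.4,0,0,-1,0,0,0,0.4,0,0,0,0,0,0,0.4])

```text
time: 12.35
tool_pos: [0.5103, -0.0788, 0.14]
ee_rot: [-3.141, 0.0, 0.019]
contact_force: [0.1, 1.9, -3.7]
gripper_width: 0.059
```

```bash
python3 -c "
from h import *
st()"
```

```text
t 12.35 pos [ 0.5103 -0.0788  0.14  ] rpy [-179.99    0.01    1.08] F [ 0.11  1.86 -3.68] T [ 0.048 -0.02  -0.07 ] w 0.0590 q [ 0.09  0.82 -0.04  2.02  0.09  0.31 -0.01]
```

Request:
play_rows(motion=[0,0,0,0,0,1,0.4,0,0,0,0,0,1,0.4,0,0,0,0,0,0,0.4,0,0,0,0,0,0,0.4])

```text
time: 12.68
tool_pos: [0.5105, -0.0789, 0.1379]
ee_rot: [3.142, -0.0, 0.017]
contact_force: [-0.1, 1.4, -3.7]
gripper_width: 0.0594
```

```bash
python3 -c "
from h import *
st()"
```

```text
t 12.68 pos [ 0.5105 -0.0789  0.1379] rpy [180.    -0.01   1.  ] F [-0.06  1.39 -3.65] T [-0.02  -0.074 -0.07 ] w 0.0594 q [ 0.09  0.82 -0.04  2.02  0.09  0.3  -0.01]
```

Request:
play_rows(motion=[0,0,0,0,0,1,0.4,0,0,0,0,0,1,0.4,0,0,0,0,0,0.5,0.4,0,0,0,0,0,0,0.4,0,0,0,0,0,0,0.4])

```text
time: 13.1
tool_pos: [0.5108, -0.0787, 0.1355]
ee_rot: [-3.141, -0.001, 0.018]
contact_force: [0.6, 1.6, -2.1]
gripper_width: 0.0592
```

Request:
play_rows(motion=[0,0,0,0,0,0.6,0.4,0,0,0,0,0,0.6,0.4,0,0,0,0,0,0,0.4,0,0,0,0,0,0,0.4])

```text
time: 13.43
tool_pos: [0.5109, -0.0784, 0.1345]
ee_rot: [-3.141, -0.001, 0.018]
contact_force: [1.6, 4.1, 2.1]
gripper_width: 0.0595
```

```bash
python3 -c "
from h import *
st()"
```

```text
t 13.43 pos [ 0.5109 -0.0784  0.1345] rpy [-179.96   -0.07    1.04] F [1.55 4.08 2.11] T [ 0.548 -0.279  0.023] w 0.0595 q [ 0.09  0.83 -0.04  2.02  0.1   0.29 -0.01]
```

Request:
play_rows(motion=[0,0,0,0.4,-0.8,0,0.4,0,0,0,0,0,0.3,0.4,0,0,0,0,0,0,0.4,0,0,0,0,0,0,0.4])

```text
time: 13.77
tool_pos: [0.511, -0.0781, 0.1341]
ee_rot: [3.142, -0.001, 0.018]
contact_force: [1.8, 2.0, 1.2]
gripper_width: 0.0591
```

```bash
python3 -c "
from h import *
st()"
```

```text
t 13.77 pos [ 0.511  -0.0781  0.1341] rpy [180.    -0.03   1.  ] F [1.78 2.04 1.22] T [ 0.319 -0.341 -0.032] w 0.0591 q [ 0.08  0.83 -0.04  2.02  0.09  0.29 -0.01]
```

Request:
play_rows(motion=[0,0,0,0.5,-0.4,0,0.4,0,0,0,0,0,0.4,0.4,0,0,0,0,0,0,0.4,0,0,0,0,0,0,0.4])

```text
time: 14.1
tool_pos: [0.5111, -0.078, 0.1338]
ee_rot: [3.141, 0.0, 0.017]
contact_force: [0.8, 0.6, 5.2]
gripper_width: 0.0591
```

```bash
python3 -c "
from h import *
st();s=cam('scene');crop(s,310,225,372,320,8,'s11.png')"
```

```text
t 14.10 pos [ 0.5111 -0.078   0.1338] rpy [179.98   0.01   0.98] F [0.76 0.65 5.17] T [ 0.056 -0.047  0.04 ] w 0.0591 q [ 0.08  0.83 -0.04  2.02  0.09  0.29 -0.01]
```

View pics/s11.png

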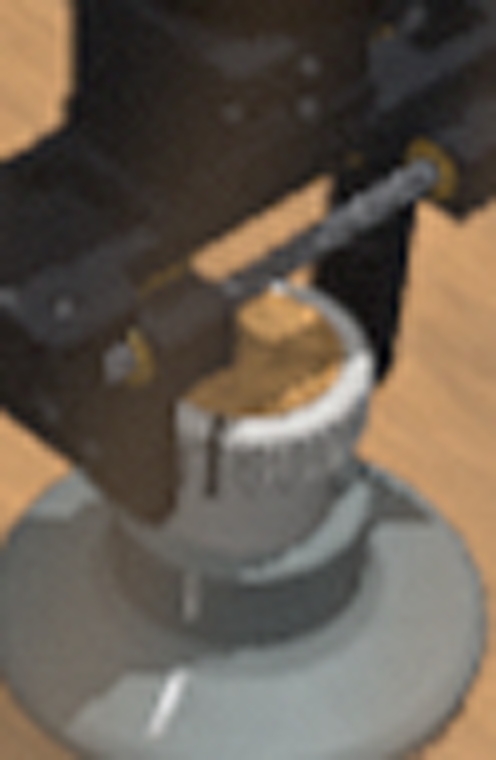

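```bash
cat >> h.py <<'E'
def azu(s,c,r,z,u):
    a=np.arange(140,270,.5);q=proj(s,np.c_[c[0]+r*np.cos(np.radians(a)),c[1]+r*np.sin(np.radians(a)),0*a+z])
    return a[np.argmin(abs(q[:,0]-u))], q[np.argmin(abs(q[:,0]-u))]
E
python3 - <<'E'
from h import *
s=cam("scene")
I=s["pixels"][275:292,328:346].max(2);print(I)
E
```

```text
[[ 72  73  71  68 112 132 129 129 131 131 131 131 124 119 115 135 142 176]
 [ 73  72  71  67 125 142 134 132 124 112 126 131 124 121 123 144 158 159]
 [ 73  73  70  72 125 148 144 141 109  73 120 133 165 183 187 188 192 191]
 [ 74  76  73  71 117 141 143 148 100  81 126 173 212 223 223 222 222 224]
 [ 74  72  72  67 103 124 131 132  86 110 156 192 203 212 208 204 194 189]
 [ 74  74  71  68  96 110 110 102  67 100 154 153 158 167 157 165 150 146]
 [ 75  74  71  68  86 103 110 102  66  86 125 115 118 113 107 125 116 126]
 [ 76  73  74  70  85 105 119 109  66  97 117 106 103 105 109 113 110 118]
 [ 75  73  74  68  84 106 118 103  67  95 116 104 100 106 105 119 113 119]
 [ 75  74  73  68  81 102 116 104  68  97 111 106 111 110 101 138 120 111]
 [ 77  73  71  69  80 110 118  99  65 100 112 111 105 106 105 130 115  99]
 [ 76  74  70  68  97 113 117  90  67  97 112 115 105 104 106 110 111  98]
 [ 76  73  71  68 100 117 117 105  98 108 114 115 109 105 113 110 110 107]
 [ 75  74  72  73 104 115 118 116 116 117 115 113 114 112 111 109 109 109]
 [ 76  72  73  94 110 114 116 115 114 112 113 114 115 112 111 110 109 109]
 [ 85  79  92 110 112 113 113 114 115 114 114 112 112 111 110 110 109 106]
 [101  97 104 110 113 115 117 117 115 113 115 115 114 113 112 111 108 107]]
```

```bash
python3 - <<'E'
from h import *
s=cam("scene")
for c in([.5113,-.0782],[.510,-.0792]):
    print("idx",[azu(s,c,.0302,z,336.15) for z in(.082,.09)],"col",[azu(s,c,.0321,z,333.45) for z in(.04,.048)])
E
```

```text
idx [(np.float64(211.5), array([336.0953, 285.1313])), (np.float64(211.5), array([336.2122, 282.0905]))] col [(np.float64(205.0), array([333.4814, 300.8405])), (np.float64(204.5), array([333.4521, 297.8976]))]
idx [(np.float64(212.5), array([336.2157, 285.7671])), (np.float64(212.0), array([336.1998, 282.698 ]))] col [(np.float64(205.5), array([333.4691, 301.4648])), (np.float64(205.0), array([333.4392, 298.5221]))]
```

Request:
play_rows(motion=[0,0,1,0,0,-0.3,0.4,0,0,2,0,0,0,0.4,0,0,3,0,0,0,0.4,0,0,3,0,0,0,0.4,0,0,3,0,0,0,0.4,0,0,2,0,0,0,0.4,0,0,1,0,0,0,0.4,0,0,0,0,0,0,0.4])

```text
time: 14.92
tool_pos: [0.5114, -0.078, 0.1338]
ee_rot: [3.141, -0.0, -0.245]
contact_force: [1.2, -1.1, 0.3]
gripper_width: 0.0591
```

```bash
python3 -c "
from h import *
st()"
```

```text
t 14.92 pos [ 0.5114 -0.078   0.1338] rpy [179.97  -0.02 -14.06] F [ 1.19 -1.08  0.28] T [-0.271 -0.227 -0.042] w 0.0591 q [ 0.06  0.83  0.01  2.02 -0.02  0.29 -0.16]
```

Request:
play_rows(motion=[0,0,1,0.2,0.2,0.2,0.4,0,0,2,0,0,0,0.4,0,0,3,0,0,0,0.4,0,0,3,0,0,0,0.4,0,0,3,0,0,0,0.4,0,0,3,0,0,0,0.4,0,0,3,0,0,0,0.4,0,0,2.5,0,0,0,0.4,0,0,1,0,0,0,0.4,0,0,0,0,0,0,0.4,0,0,0,0,0,0,0.4])

```text
time: 15.83
tool_pos: [0.5116, -0.0781, 0.1338]
ee_rot: [-3.141, -0.001, -0.62]
contact_force: [1.9, -0.2, 2.4]
gripper_width: 0.0594
```

```bash
python3 -c "
from h import *
st();s=cam('scene');crop(s,310,225,372,320,8,'s12.png')
print(s['pixels'][278:292,324:344].max(2))"
```

```text
t 15.83 pos [ 0.5116 -0.0781  0.1338] rpy [-179.99   -0.04  -35.51] F [ 1.9  -0.25  2.4 ] T [-0.319 -0.222 -0.068] w 0.0594 q [ 0.02  0.84  0.07  2.02 -0.19  0.29 -0.37]
[[ 67  71 100  97  78 114 126 117 129 139 144 147 145 145 142 172 189 160
  176 187]
 [ 70  78 101  96  82 107 123 105 111 124 131 137 135 142 158 192 216 200
  211 213]
 [ 72  78  98  95  83 104 119 101 111 119 110 118 119 134 145 160 170 178
  175 158]
 [ 71  76  98  91  82 108 118 102 112 116 106 122 119 124 110 120 110 106
  107 105]
 [ 68  75  98  90  80 106 120 106 109 115 106 119 117 114 112 113 102  97
  104 111]
 [ 95  90 101  96  90 104 116 105 110 115 110 119 110 112 112 110 109 111
  111 104]
 [113 102 105  98  98 107 111 105 109 115 103 118 106 105 111 110 106 104
  107 102]
 [111 103 107  97  98 104 109 110 113 114 105 113 113 105 106 106 105 101
  122 118]
 [108 105 107  99 101 106 109 111 110 114 113 114 114 112 109 111 109 105
  118 115]
 [106 107 105 104 100 105 108 113 109 110 116 114 114 117 112 110 113 110
  107 109]
 [103 103 107 108 104 106 109 110 109 113 115 114 115 113 115 113 114 111
  111 112]
 [ 93  99 106 106 106 108 111 110 113 112 114 113 111 113 116 113 111 110
  110 111]
 [ 88  98 103 107 106 106 109 110 113 113 112 113 114 112 113 110 110 111
  110 110]
 [ 88  91  98 105 107 107 103 106 113 114 115 114 111 113 114 111 110 111
  109 108]]
```

View pics/s12.png

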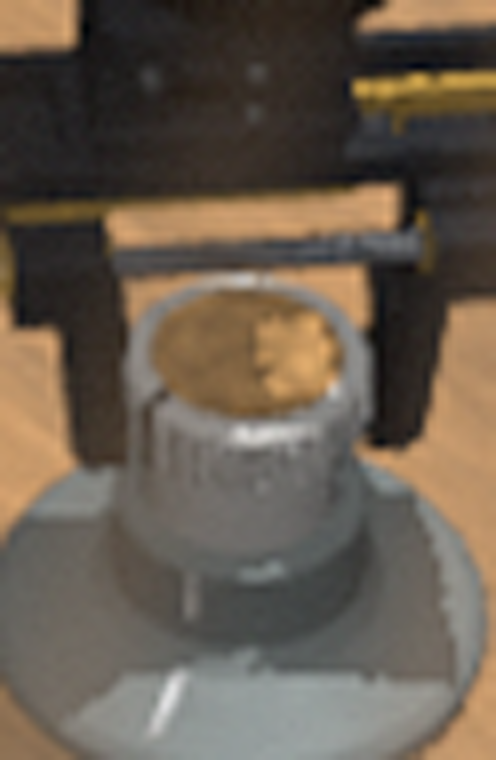

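```bash
python3 - <<'E'
from h import *
s=cam("scene")
for c in([.5113,-.0782],[.510,-.0792]):
    print("idx",[azu(s,c,.0302,z,u) for z in(.087,) for u in (328,328.2)])
E
```

```text
idx [(np.float64(175.0), array([328.0363, 279.269 ])), (np.float64(176.0), array([328.2031, 279.4197]))]
idx [(np.float64(175.5), array([327.9662, 279.9155])), (np.float64(177.0), array([328.221 , 280.1399]))]
```

Request:
play_rows(motion=[0,0,1,0.2,-0.2,0,0.4,0,0,0,0,0,0,0.4,0,0,0,0,0,0,0.4,0,0,-2,0,0,0.1,0.4,0,0,-3,0,0,0,0.4,0,0,-3,0,0,0,0.4,0,0,-3,0,0,0,0.4,0,0,-3,0,0,0,0.4,0,0,-3,0,0,0,0.4,0,0,-3,0,0,0,0.4,0,0,-3,0,0,0,0.4,0,0,-3,0,0,0,0.4,0,0,-3,0,0,0,0.4,0,0,-2,0,0,0,0.4,0,0,0,0,0,0,0.4])

```text
time: 17.18
tool_pos: [0.5113, -0.078, 0.1337]
ee_rot: [-3.142, 0.001, -0.093]
contact_force: [0.2, -2.0, 4.4]
gripper_width: 0.0593
```

```bash
python3 -c "
from h import *
st()"
```

```text
t 17.18 pos [ 0.5113 -0.078   0.1337] rpy [-180.      0.05   -5.33] F [ 0.2  -2.02  4.39] T [-0.501 -0.089  0.008] w 0.0593 q [ 0.07  0.83 -0.02  2.02  0.04  0.29 -0.07]
```

Request:
play_rows(motion=[0,0,-2,0,0.3,0,0.4,0,0,-3,0,0,0,0.4,0,0,-3,0,0,0,0.4,0,0,-3,0,0,0,0.4,0,0,-3,0,0,0,0.4,0,0,-3,0,0,0,0.4,0,0,-3,0,0,0,0.4,0,0,-3,0,0,0,0.4,0,0,-3,0,0,0,0.4,0,0,-3,0,0,0,0.4,0,0,-2,0,0,0,0.4,0,0,0,0,0,0,0.4,0,0,0,0,0,0,0.4])

```text
time: 18.27
tool_pos: [0.5108, -0.078, 0.1337]
ee_rot: [-3.141, 0.002, 0.447]
contact_force: [-0.9, -2.5, 5.4]
gripper_width: 0.0593
```

```bash
python3 -c "
from h import *
st();s=cam('scene');crop(s,310,225,372,320,8,'s13.png')
I=s['pixels'][276:292,324:354].max(2)
for r in I: print(*r)"
```

```text
t 18.27 pos [ 0.5108 -0.078   0.1337] rpy [-179.95    0.09   25.63] F [-0.87 -2.45  5.42] T [-0.322  0.004  0.048] w 0.0593 q [ 0.13  0.83 -0.12  2.02  0.29  0.31  0.23]
72 74 74 74 75 78 76 76 74 72 69 68 65 60 56 53 54 49 41 44 32 22 67 190 203 214 223 214 191 149
72 77 75 75 75 75 76 75 72 70 70 65 64 61 57 58 48 45 43 64 146 144 167 212 222 219 198 179 157 120
74 75 76 74 77 78 76 73 74 71 69 68 66 59 57 53 51 47 39 88 201 211 211 218 199 187 154 134 133 114
75 76 77 78 77 74 76 75 73 71 75 74 71 64 55 52 48 45 41 72 168 192 179 166 153 135 107 120 119 110
73 77 76 78 78 77 72 75 74 72 77 77 75 66 54 52 48 46 38 30 128 150 133 112 120 107 95 106 114 109
74 76 77 78 79 76 76 75 72 70 73 75 76 66 55 50 44 48 39 38 109 125 121 105 106 110 97 103 109 111
81 79 81 76 76 76 78 74 69 71 66 66 67 62 52 51 48 41 39 37 90 111 111 101 106 110 101 105 116 131
95 97 89 81 79 78 74 74 72 68 66 65 55 54 53 49 46 41 39 39 93 108 123 115 107 121 114 104 127 147
103 109 96 85 80 77 75 73 73 67 66 62 57 53 51 49 43 40 51 46 92 97 126 119 107 119 109 84 133 150
104 110 98 82 76 79 76 74 72 69 66 60 58 55 52 47 44 40 47 43 88 99 108 108 106 100 96 76 118 145
99 108 97 81 77 77 74 73 69 68 65 60 60 53 48 44 39 39 36 44 94 111 108 105 99 100 92 78 106 140
105 109 97 83 75 75 75 71 69 66 65 60 54 50 56 73 72 85 79 84 106 108 107 102 100 97 90 92 124 146
103 107 97 81 78 78 76 73 72 64 64 58 55 50 63 101 107 111 107 107 108 110 106 103 100 95 88 112 142 148
92 102 97 80 76 75 72 69 69 64 61 61 55 48 65 104 117 114 112 112 109 106 105 102 100 95 90 129 147 151
90 98 101 92 89 82 71 69 65 62 60 58 54 46 72 105 114 112 112 110 110 110 106 104 99 91 115 143 148 147
91 93 101 102 101 99 93 85 72 64 58 55 49 49 93 112 115 113 112 108 112 110 107 101 95 116 144 150 146 143
```

View pics/s13.png

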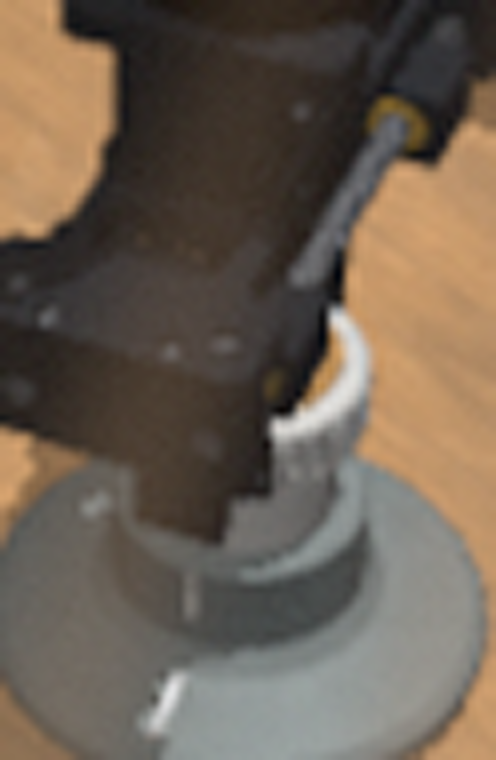

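Request:
play_rows(motion=[0,0,0,-0.2,0.2,-0.2,0.4,0,0,0,0,0,0,0.4,0,0,2,0,0,0,0.4,0,0,3,0,0,0,0.4,0,0,3,0,0,0,0.4,0,0,3,0,0,0,0.4,0,0,3,0,0,0,0.4,0,0,3,0,0,0,0.4,0,0,3,0,0,0,0.4,0,0,3,0,0,0,0.4,0,0,3,0,0,0,0.4,0,0,3,0,0,0,0.4,0,0,2,0,0,0,0.4,0,0,0,0,0,0,0.4,0,0,0,0,0,0,0.4])

```text
time: 19.57
tool_pos: [0.5113, -0.078, 0.1337]
ee_rot: [-3.141, 0.001, -0.095]
contact_force: [-0.7, 0.5, 4.9]
gripper_width: 0.0595
```

```bash
python3 -c "
from h import *
st();s=cam('scene');crop(s,310,225,372,320,8,'s14.png')
I=s['pixels'][276:292,326:346].max(2)
for r in I: print(*r)
for u in np.arange(333.4,336,.3): print(u,azu(s,[.5113,-.0782],.0302,.087,u)[0])"
```

```text
t 19.57 pos [ 0.5113 -0.078   0.1337] rpy [-179.98    0.04   -5.47] F [-0.71  0.48  4.86] T [ 0.024  0.185 -0.09 ] w 0.0595 q [ 0.07  0.83 -0.02  2.02  0.04  0.29 -0.08]
71 71 72 71 96 136 144 141 136 117 106 127 134 124 115 115 115 140 165 172
70 74 70 68 95 131 144 148 136 93 102 131 139 133 164 182 187 186 191 191
74 72 73 71 79 120 135 142 118 71 123 148 144 171 210 222 224 223 223 224
74 75 75 71 81 124 125 127 95 75 122 144 157 194 195 209 217 209 192 191
74 74 74 73 77 126 126 117 83 83 134 134 154 154 146 163 166 161 141 134
74 74 74 74 73 120 125 115 81 81 142 124 119 118 117 112 96 109 112 105
72 76 75 73 72 116 119 112 79 82 123 108 109 113 110 109 113 112 107 114
77 76 75 73 73 116 114 106 79 84 110 104 117 114 102 106 110 114 112 120
76 76 76 73 72 110 109 108 81 79 112 103 112 107 97 104 108 117 114 115
76 78 77 74 74 104 109 106 76 83 108 108 111 104 99 106 101 113 115 114
75 75 74 74 73 101 112 111 86 95 110 113 114 111 106 108 99 103 112 109
78 77 73 72 81 108 113 117 111 113 115 117 114 114 112 111 110 111 110 107
76 76 76 90 100 109 114 115 115 114 115 115 113 113 113 111 112 112 109 109
91 85 92 105 109 113 115 111 114 115 115 113 113 114 113 112 112 110 111 109
103 99 103 108 108 113 113 115 116 116 114 113 115 112 111 112 112 106 107 107
99 108 107 106 105 110 113 116 114 116 116 115 114 115 111 111 109 112 107 109
333.4 200.5
333.7 202.0
334.0 203.0
334.3 204.5
334.6 205.5
334.90000000000003 206.5
335.20000000000005 208.0
335.50000000000006 209.0
335.80000000000007 210.0
```

View pics/s14.png

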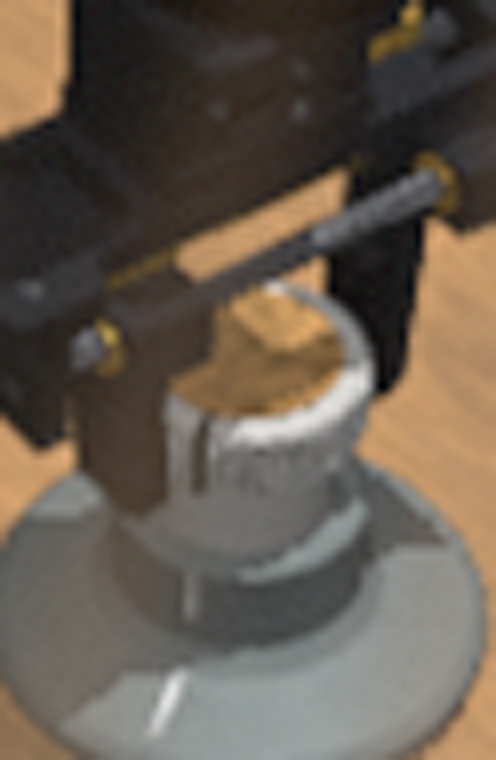

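Request:
play_rows(motion=[0,0,0,0,0,-0.6,0.4,0,0,0,0,0,0,0.4,0,0,0,0,0,0,0.4,0,0,0,0,0,0,-0.45,0,0,0,0,0,0,-0.6,0,0,0,0,0,0,-1,0,0,0,0,0,0,-1,0,0,0,0,0,0,-1,0,0,0,0,0,0,-1,0,0,0,0,0,0,-1])

```text
time: 20.45
tool_pos: [0.5116, -0.0785, 0.1344]
ee_rot: [-3.142, -0.0, -0.096]
contact_force: [0.2, 0.2, 0.3]
gripper_width: 0.0883
```

```bash
python3 -c "
from h import *
st();s=cam('scene');crop(s,310,225,372,320,8,'s15.png')"
```

```text
t 20.45 pos [ 0.5116 -0.0785  0.1344] rpy [-180.     -0.01   -5.5 ] F [0.2  0.23 0.27] T [-0.057  0.021 -0.02 ] w 0.0883 q [ 0.07  0.83 -0.02  2.02  0.04  0.29 -0.08]
```

View pics/s15.png

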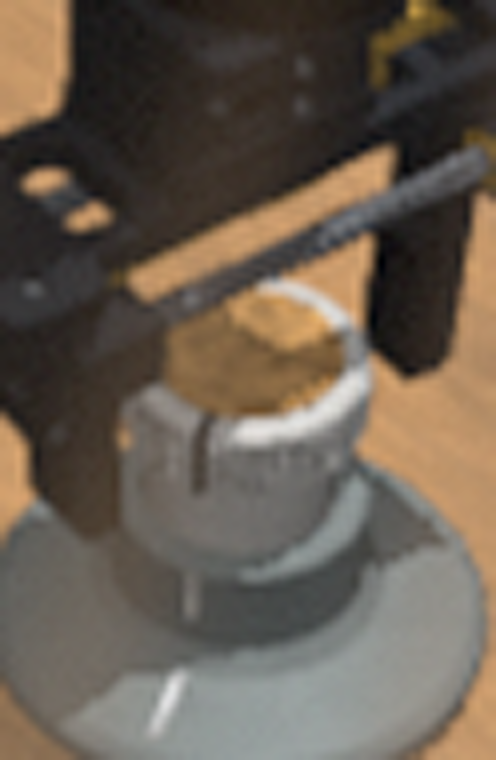

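Released cleanly; rise, then back off to the left so both cameras can see.

Request:
play_rows(motion=[0,0,0,0,0,-4,-1,0,0,0,0,0,-8,-1,0,0,0,0,0,-15,-1,0,0,0,0,0,-20,-1,0,0,0,0,0,-25,-1,0,0,0,0,0,-25,-1,0,0,0,0,0,-20,-1,0,0,0,-2,-10,-10,-1,0,0,0,-5,-20,0,-1,0,0,0,-5,-30,0,-1,0,0,0,-5,-30,0,-1,0,0,0,-5,-30,0,-1,0,0,0,-5,-30,0,-1,0,0,0,-5,-30,0,-1,0,0,0,-5,-30,0,-1,0,0,0,-5,-30,0,-1,0,0,0,-5,-20,0,-1,0,0,0,-2,-10,0,-1,0,0,0,0,0,0,-1,0,0,0,0,0,0,-1])

```text
time: 22.17
tool_pos: [0.4883, 0.1945, 0.2613]
ee_rot: [3.141, 0.0, -0.096]
contact_force: [-0.8, -0.1, -0.4]
gripper_width: 0.0876
```

```bash
python3 -c "
from h import *
st();s=cam('scene');t=cam('top');crop(s,300,245,380,330,7,'s16.png');crop(t,335,225,400,290,9,'t16.png')
cv2.imwrite('pics/s17.png',s['pixels'][:,:,::-1])
I=s['pixels'][274:290,326:346].max(2)
for r in I: print(*r)
"
```

```text
t 22.17 pos [0.4883 0.1945 0.2613] rpy [179.94   0.02  -5.48] F [-0.84 -0.12 -0.38] T [-0.158  0.051 -0.002] w 0.0876 q [-0.49  0.62  0.04  1.92 -0.04  0.61 -0.53]
115 142 179 196 192 178 165 169 181 184 180 175 176 181 180 177 182 187 191 195
110 116 143 178 195 200 182 166 160 168 181 187 185 175 170 165 163 166 175 190
108 104 115 144 173 188 196 193 176 143 139 164 171 165 158 152 140 136 150 157
113 104 109 113 139 163 170 185 190 125 109 161 180 182 180 178 174 173 173 178
117 112 113 105 112 128 133 160 145 87 149 194 200 203 203 203 205 207 204 205
131 113 112 108 111 113 117 141 109 84 143 177 184 185 195 203 201 192 181 176
131 111 113 109 112 122 119 121 91 90 131 142 146 142 159 163 162 148 128 123
112 110 114 113 111 128 119 113 86 83 126 118 116 109 110 100 100 105 100 107
107 109 109 107 108 122 115 112 85 85 106 104 107 106 103 98 99 99 98 113
108 107 106 105 113 126 117 108 82 83 109 99 103 109 104 100 103 103 97 108
113 102 104 110 113 120 115 109 80 82 106 100 97 102 103 100 102 108 105 106
110 103 104 108 111 110 112 109 79 81 104 102 102 99 95 98 92 101 105 103
111 104 103 108 109 112 111 106 87 94 106 106 106 107 100 98 91 98 102 102
111 108 107 109 110 110 113 113 107 109 111 106 105 107 106 103 101 103 100 99
111 109 105 108 108 110 110 110 110 111 107 110 108 106 104 105 103 102 102 98
110 108 109 109 108 113 110 110 111 108 108 109 107 106 104 102 100 100 102 100
```

View pics/s16.png

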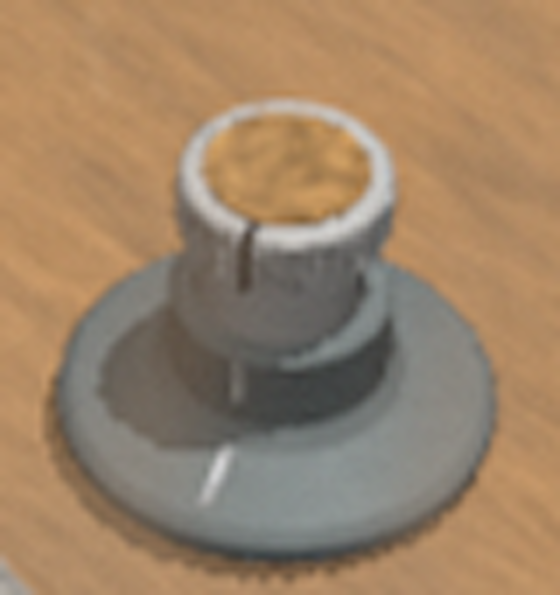

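View pics/t16.png

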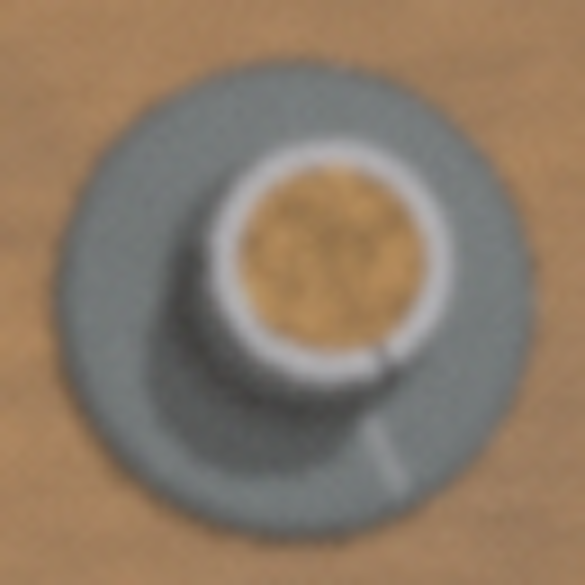

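View pics/s17.png

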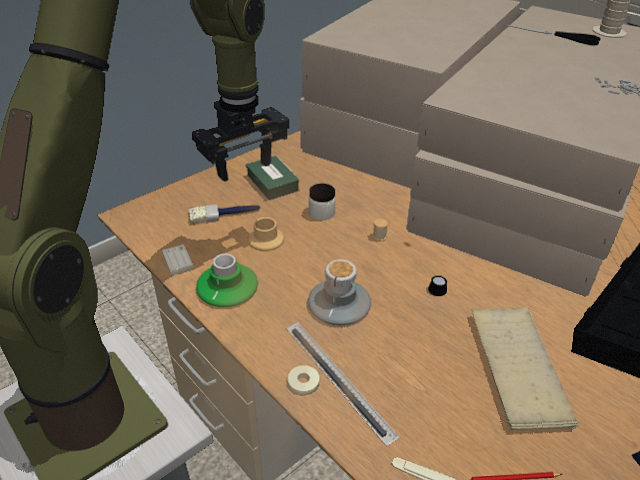

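```bash
python3 -c "
from h import *
t=cam('top');s=cam('scene')
for c,r in((t,(355,238,388,270)),(s,(322,258,360,276))):
    S=cv2.cvtColor(c['pixels'],cv2.COLOR_RGB2HSV)[:,:,1]
    for z in(.097,.104):
        q=[k for k in fitgroup(c,S>75,r) if 30<len(k)][:2]
        for k in q: print(z,np.round(circ(onz(c,k[:,0].astype(float),z)),4))
P=onz(t,[[335+382/9-.45,225+358/9-.45]],.097)[0];print(P)
"
```

```text
0.097 [ 0.5099 -0.0795  0.0211  0.0006]
0.104 [ 0.5091 -0.0787  0.0209  0.0006]
0.097 [ 0.5133 -0.0763  0.0355  0.005 ]
0.097 [ 0.513  -0.076   0.0217  0.0012]
0.104 [ 0.5078 -0.0818  0.0352  0.0049]
0.104 [ 0.5075 -0.0815  0.0215  0.0012]
[ 0.4855 -0.0909  0.097 ]
```

```bash
python3 -c "
from h import *
print(finish_job());st()"
```

```text
the job is handed in; nothing more can be done
None
the job is handed in; nothing more can be done
```

The turntable head is back in the grey base and fully home, with its index line at the front mark. I handed the job in at about 22 s of the 72 s allowed.

- **Finding the slot:** I lowered the tang onto the cup floor and turned it under about 2–3 N of hand pressure. It dropped in about 10° into the sweep. The head then went down about 7 mm to the height I expected for home. My pushes stayed under about 6 N throughout.
- **Rock check:** Clockwise, the camera put the index about 29.5° past the mark, and I then turned about 1° more. Anticlockwise I turned it about 31°, but a finger hid the line, so that figure comes from the wrist angle only. The head followed the wrist without slipping and stayed at home height on both swings.
- **Final state:** After I let go and backed away, both camera views put the index at about 205°, the same as the front mark, within roughly 1–2°. The head looks home and level, and the gripper is clear of everything.
- **Other things:** Apart from the head, nothing looked moved in the last wide picture. I judged that by eye and did not measure it.
- **Disagreement:** The two cameras differed by 2–4 mm on absolute positions, in line with the stated calibration. I settled the final centring by feel, nudging the arm until the sideways force on the taper eased off.

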